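# Stamp a batch of wooden gift tags in the pedal press

### The job

Stamp all the square wooden gift tags that lie on the bench together: draw the carrier fully out to its load stop, lay each tag flat in a nest of its own and let go, push the loaded carrier under the press to the inner stop, and press the pedal right down to its stop for a moment and let it come up. Then draw the carrier fully out to the load stop again and lay the stamped tags side by side, flat, in the wooden tray. Leave everything else on the bench where it is.

Things in the scene. Friction and masses are not known exactly. Their poses are not given: they have to be found in the camera images.
- tag1: a square gift tag of bare birch, 44 x 44 mm and 12 mm thick, with a small cord hole in one corner (either face may be up; the hole does not matter); at first lying flat and loose on the bench. Origin: its centre (6 mm above what it lies on); x and y along its sides, z through its thickness. Weighs about 16 g. Two or three tags are present in a run; None if absent
- tag2: a second such tag
- tag3: a third such tag
- carrier (a joint): position of the carrier (m): an aluminium plate on a straight level rail that leads out of the throat of a white C-frame stamping press. 0 = against the load stop, drawn fully out of the press; 0.206 = against the inner stop, all three nests under the ram. It starts anywhere from 0 to 0.12. No spring: about 3 N of sliding friction holds it where it is left; the stops are hard
- press: white C-frame stamping press with a rail running out of its throat, fixed. Origin: at bench level under nest2 when the carrier is at the load stop; y along the rail, away from the press; x across; z up. The head covers y -0.293 to -0.125 m and x +-0.065, from 140 to 310 mm above the bench (motor on top to 391 mm); the column behind it, to y -0.378, is 350 mm high
- nest1 (a point): nest next to the carrier's grip: a shallow square pocket, 49 mm inside, floor 36 mm above the bench. Walls along x 6 mm high and 4 mm thick close it towards its neighbours; of the two outer sides only the corners stand up (6 mm), leaving 37 mm open for the fingers. Plate 57 mm wide. Origin: centre of the nest floor; y along the rail away from the press, x across, z up. Joint growth moves it to -y
- nest2 (a point): the middle nest, 53 mm nearer the press than nest1, same form and axes
- nest3 (a point): the nest nearest the press, 53 mm from nest2, same form and axes. At the load stop its centre is 72 mm outside the press head
- carrier_grip (a point): the carrier's upright black round grip, 18 mm thick, 155 mm from nest2 along +y; its top is 79 mm and the arm below it 35 mm above the bench. This point is on its axis, 64 mm above the bench; axes as for nest1. With the carrier at the inner stop it is still 74 mm outside the press head
- pedal (a joint): angle of the press pedal (rad): 0 = up at rest, 0.26 = down on its stop. A steel plate 80 mm wide, 130 mm long, with a black rubber tread, on its own steel base (160 x 110 mm, fixed), hinged at its far end and sloping up to its free edge. Drives the ram down to just meet tags lying flat in the nests; a spring lifts it. Takes about 5 N at first, 14 N at the stop, at the tread point
- pedal_tread (a point): point on top of the rubber tread, on its middle line, 105 mm from the hinge and 25 mm short of the free edge; about 71 mm above the bench when up, 44 mm when fully down. Axes are those of the base turned by the pedal angle: at rest x points level to the hinge, y along the hinge, z up
- tray: an open light-wood tray for finished tags, 136 x 220 mm outside, 26 mm high, walls and floor 6 mm thick, fixed. Origin: centre of its underside; y along its long side, z up. The tray and the pedal may change places
- pen_mug: striped mug of pens, 80 mm wide, 90 mm high (pens up to 180 mm), to be left alone. Origin: centre of its foot
- toy_car: small wooden toy car, 85 x 46 mm, 50 mm high, to be left alone. Origin: centre of its underside
- spool: wooden spool, 60 mm wide, 32 mm high, to be left alone. Origin: centre of its underside
- pin_tin: round metal pin tin, 68 mm wide, 34 mm high, to be left alone. Origin: centre of its underside
- ruler: flat wooden ruler, 210 x 26 mm, 4 mm thick, lying before the rail, to be left alone. Origin: centre of its underside
Mind the look-alikes: they are no part of the job. What is shaped like the tag2 but pink is not meant. Leave any orange look-alike of the tag3 alone.

How it is judged:
By the outcome, as a careful person would: the job done as asked, in the order asked, and still so for the second after the job is handed in, with the robot touching nothing.
Of tag1, tag2, tag3 only 2 to 3 are there at a start; the rules pass over those that are not, and their reading is None.
At some moment in a run one of tag1, tag2, tag3 may be knocked a few centimetres aside while the robot is not near it.
Once in a run the grip may slacken for a moment while it holds something.
It also fails if it takes over 210 s, if anything falls off the work surface, if the arm or the gripper's body presses on something with over 40 N, if the wrist force passes 120 N, or if a joint passes its speed limit or range.

### The arm

A 6-joint arm with a two-finger parallel gripper is mounted at the origin on the work surface. World frame = base frame: x ahead of the robot, y to its left, z up, the work surface at z = 0. Lengths are in m, angles in rad, forces in N, time in s.
With the tool pointing down it reaches from about 0.375 to 0.75 m from the base axis. Payload 9 kg.
Tool frame: the origin (TCP) lies on the centre line of the jaws, within the pads' length; the fingertips stand 17 mm ahead of it and the grasp point (between the pads) lies 2 mm behind it (r.tips_ahead is the distance from the TCP to the fingertips, in m); z points along the fingers, y is the line along which they close (so a half turn about z gives the same grasp; the last joint's range is limited). The gripper opens to 85 mm and grips with 20 to 120 N. Pads are 22 mm wide; open, the fingers measure 114 mm over their backs; the gripper's body (76 mm by 85 mm) begins 54 mm behind the grasp point. The pads swing forward as they close: fully open they stand 13 mm farther back than shut.
Start: joints at [1.116, 0.104, 0.097, 1.564, 0, 1.353], TCP at [0.141, 0.583, 0.248] pointing down, gripper open.
Joint ranges: [-2.99, 2.99], [-0.84, 1.86], [-1.1, 1.16], [-1.84, 2.11], [-1.51, 1.56], [-3.14, 3.14]. Speed limits (rad/s): [2.22, 2.22, 2.57, 3.14, 3.14, 3.14].

### API

Orientations are given as [roll, pitch, yaw] about the fixed x, y, z axes, in that order (R = Rz(yaw) Ry(pitch) Rx(roll)).
In Python, from station import r, viewer, order, models gives the robot as it stands.
- The arm moves only by the shell command python3 -m handwheel 'ROWS' [FORCE]. ROWS is JSON, a list of rows, each a list of 7 numbers: the finger opening in mm, from 0 to 85.4, then the shift along the tool's x, y, z in mm, then the turn, a rotation vector about the tool's x, y, z in rad. A call has 1 to 12 rows; each row shifts and turns the commanded pose from where the row before left it, along the tool's axes as they then stand; what a row does not reach is not made up. A row lasts 1/12 s, in which the tool goes at most 41.7 mm and 7.16 degrees, less where a joint would pass 70% of its speed; a pose out of reach is approached as far as the arm can. A call is refused whole if a number of a shift passes 41.7 or a number of a turn 0.125, either way. A call with a gripper value outside its range is refused whole. The fingers move at their own pace and stop on an object; FORCE is the grip in N (left out, the last holds). Time passes only in rows, so rows that do not move let the fingers close. It gives the time, the measured TCP pose, the force, the opening and the grip force at its end, in the units of the state.
- r.observe(): the state, without advancing time (a new reading comes with each control period).
- viewer.read_camera(name): name is "scene" or "top" or "wrist"; returns a dict with "color" (384x512x3 uint8, red, green, blue), "depth" (384x512 float32, m along the optical axis (not along the pixel's ray), 0 where there is no reading), "fovy" (degrees; the focal length in pixels is half the picture's height over the tangent of half this angle, whatever the lens; pixels are square), "cx", "cy" (the principal point, pixels), "extrinsics" (4x4, takes a point from world to camera coordinates). Camera axes: x right, y down, z forward; pixel columns grow to the right and rows downward; lengths in m; the calibration is good to about 2 mm. A picture is of the moment at which its call begins.
- order.sign_off(): hands the job in; it is judged then, once.
Trained networks look in a picture, given as the dict that the camera call returned (one of the last four; its "shot" number tells which), for a name from the list of things; names that differ only in an ending like _2 or _b are one class to them, and where a whole thing is asked for, a point or a joint stands for the part that bears it (a point fixed in the world has none). Each returns a list of dicts, best first, with "conf" (0 to 1); they miss things now and then, are a little off and sometimes report something else, mostly with a low value. They report only what shows in the picture. A call takes as long as a camera call. They do not tell look-alikes from the thing itself.
- models.cut_out(query, picture): "pixels" (384x512 bool, what is visible of it) and "position" ([column, row] in pixels, amid what is visible of it).
- models.spot_point(query, picture): "position" ([column, row] in pixels: a listed point, or the origin of a listed thing).
The state is a dict: "time": time; "joints": joint angles; "joint_velocities": joint speeds; "joint_torque": joint torques, N m; "eef_pos": TCP position; "tcp_rot": TCP orientation; "contact_force": force on the tool from outside, world axes, zero at the start; "wrist_torque": the same for the moment, N m; "finger_gap": finger opening in m; "grasp_force": force on a finger pad.
Only numpy, scipy, OpenCV 4.12 (cv2) and the standard library are available. Lean on these libraries where they do the work, as an engineer would, in place of code of your own. Each camera call takes 0.05 s, during which the arm holds its last target. There are 200 camera calls.

## Working session

There is one attempt and no reset: what is moved stays moved. The work goes in short steps, Python scripts to look and compute and a shell command to move; the robot and the scene stay as the last step left them, time stands still between calls to the robot, and variables do not carry over. Pictures are saved under pics/ and viewed, at most 14 in all, crops included, and the job is handed in when it is done.

```bash
ls; mkdir -p pics; cat > h.py <<'E'
import numpy as np, cv2
from scipy.spatial.transform import Rotation as R
from station import r, viewer, order, models
def f(p): return 192/np.tan(np.radians(p["fovy"])/2)
def w(p,u,v,z=None,d=None):
    "pixel -> world, at depth d, or on plane z"
    E=np.linalg.inv(np.array(p["extrinsics"])); k=f(p)
    ray=E[:3,:3]@np.array([(u-p["cx"])/k,(v-p["cy"])/k,1]); o=E[:3,3]
    if d is not None: return o+ray*d
    return o+ray*(z-o[2])/ray[2]
def dep(p,u,v):
    a=p["depth"][int(v)-1:int(v)+2,int(u)-1:int(u)+2]; a=a[a>0]; return float(np.median(a)) if a.size else None
def cloud(p):
    v,u=np.mgrid[:384,:512]; d=p["depth"]; k=f(p)
    c=np.stack([(u-p["cx"])/k*d,(v-p["cy"])/k*d,d],-1)
    E=np.linalg.inv(np.array(p["extrinsics"])); return c@E[:3,:3].T+E[:3,3]
def save(p,n,box=None,s=1.5):
    im=p["color"][...,::-1]
    if box: im=im[box[1]:box[3],box[0]:box[2]]
    cv2.imwrite(f"pics/{n}.png",cv2.resize(im,None,fx=s,fy=s,interpolation=cv2.INTER_CUBIC))
E
python3 - <<'E'
from h import *
for n in ["top","scene"]:
    p=viewer.read_camera(n); save(p,n+"0")
    E=np.linalg.inv(np.array(p["extrinsics"])); print(n,p["fovy"],E[:3,3].round(3),E[:3,2].round(2))
    for q in ["tag1","tray","press","pedal","carrier","pen_mug","toy_car","spool","pin_tin","ruler"]:
        for m in models.cut_out(q,p)[:7]:
            u,v=m["position"]; d=dep(p,u,v); print(q,round(m["conf"],2),int(u),int(v),None if d is None else w(p,u,v,d=d).round(3),m["pixels"].sum(),p["color"][int(v),int(u)])
    for q in ["nest1","nest2","nest3","carrier_grip","pedal_tread","tray","press"]:
        for m in models.spot_point(q,p)[:2]:
            u,v=m["position"]; d=dep(p,u,v); print("pt",q,round(m["conf"],2),int(u),int(v),None if d is None else w(p,u,v,d=d).round(3))
print(r.observe())
E
```

```text
pics
top 56.25837303685586 [0.362 0.052 0.964] [ 0.21  0.01 -0.98]
tag1 0.74 273 234 [ 0.456 -0.001  0.012] 254 [148 123  72]
tag1 0.71 311 260 [ 0.393 -0.104  0.01 ] 280 [192  99 117]
tag1 0.6 265 271 [0.357 0.016 0.01 ] 287 [192  91  27]
tag1 0.58 396 264 [ 0.395 -0.304  0.061] 1672 [24 24 15]
tray 0.67 159 240 [0.423 0.301 0.004] 4432 [182 134  74]
tray 0.18 294 119 [ 0.767 -0.041  0.049] 452 [168 124  70]
press 0.95 382 140 [ 0.617 -0.185  0.309] 17860 [95 96 86]
pedal 0.77 398 263 [ 0.396 -0.309  0.062] 1638 [35 33 31]
carrier 0.69 275 161 [0.649 0.004 0.035] 1613 [180 182 165]
pen_mug 0.77 122 171 [0.583 0.39  0.091] 1234 [62 57 45]
toy_car 0.81 293 118 [ 0.768 -0.039  0.049] 483 [171 128  69]
pin_tin 0.76 166 187 [0.559 0.291 0.033] 530 [167 168 150]
ruler 0.57 263 204 [0.535 0.03  0.002] 687 [170 124  69]
pt nest1 0.98 300 158 [ 0.66  -0.062  0.035]
pt nest1 0.95 279 160 [ 0.652 -0.005  0.034]
pt nest2 0.98 300 158 [ 0.66  -0.062  0.035]
pt nest2 0.95 279 160 [ 0.652 -0.005  0.034]
pt nest3 0.98 300 158 [ 0.66  -0.062  0.035]
pt nest3 0.95 279 160 [ 0.652 -0.005  0.034]
pt ca
[... 1937 characters left out ...]
nts': array([1.11629603e+00, 1.04086669e-01, 9.72890423e-02, 1.56390781e+00,
       2.26648715e-05, 1.35310564e+00]), 'joint_velocities': array([-2.17011698e-04,  1.72350203e-03,  4.42669389e-04, -9.72280404e-04,
        2.52466830e-05,  5.48298238e-04]), 'joint_torque': array([-1.87558202e-03, -5.56747127e+01,  5.03764200e+01,  8.40381672e-04,
       -4.45791302e-04, -1.16725467e-06]), 'eef_pos': array([0.14075095, 0.58328171, 0.24833246]), 'tcp_rot': array([ 3.14149902e+00, -2.50064031e-06,  2.90478305e+00]), 'contact_force': array([ 0.10343799, -0.18353577, -0.41883425]), 'wrist_torque': array([-0.01792844, -0.03200408,  0.00325062]), 'grasp_force': 0.0, 'finger_gap': 0.08530567593871917}
```

View pics/top0.png

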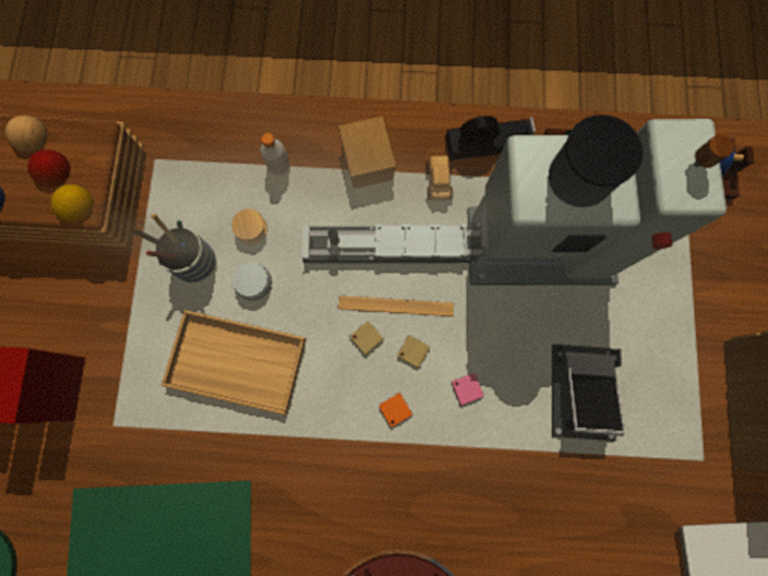

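View pics/scene0.png

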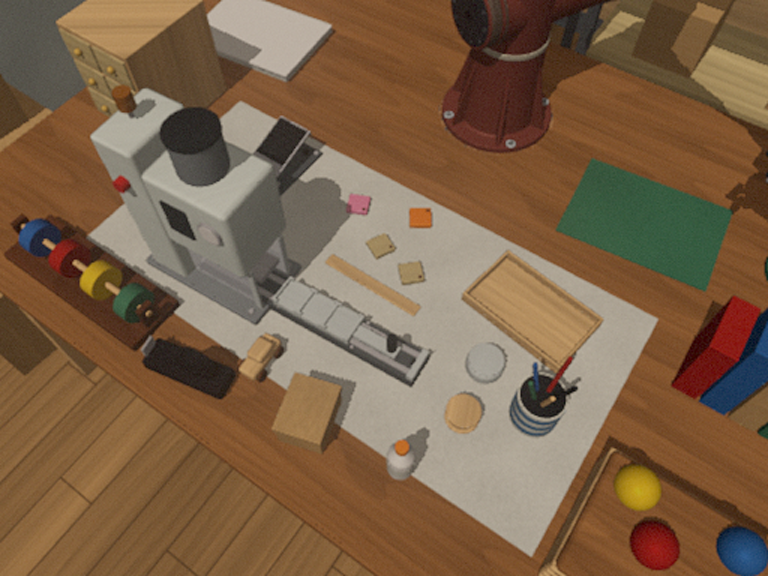

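The top picture shows two birch tags at (245,226) and (275,234). The pink (311,260) and orange (265,272) look-alikes aren't wanted: only bare birch fits the description. The carrier is partly in, with its grip at about (222,158). The tray is at (159,240) and the pedal at (398,263).

```bash
cat >> h.py <<'E'
def rect(p,mask,z):
    "world min-area rect of a mask on plane z: centre, sides, yaw of 1st side mod 90 deg"
    c,_=cv2.findContours(mask.astype(np.uint8),0,1); c=max(c,key=cv2.contourArea)[:,0]
    P=np.array([w(p,u,v,z)[:2] for u,v in c],np.float32)*1000
    (cx,cy),(a,b),t=cv2.minAreaRect(P); return np.round([cx,cy,a,b,t],1)
E
python3 - <<'E'
from h import *
for n in ["top","scene"]:
    p=viewer.read_camera(n); C=cloud(p)
    if n=="top": save(p,"crop1",(210,200,340,300),5)
    hsv=cv2.cvtColor(p["color"],cv2.COLOR_RGB2HSV)
    X,Y,Z=C[...,0],C[...,1],C[...,2]
    m=((Z>.006)&(Z<.02)&(X>.30)&(X<.56)&(Y>-.25)&(Y<.2)&(p["depth"]>0)).astype(np.uint8)
    k,l,s,c=cv2.connectedComponentsWithStats(m)
    for i in range(1,k):
        if s[i,4]>60: print(n,"blob",c[i].round(),s[i,4],rect(p,l==i,.012),np.median(hsv[l==i],0))
    # plate: z .03-.045
    m=((Z>.028)&(Z<.046)&(X>.56)&(X<.72)&(Y>-.15)&(Y<.25)).astype(np.uint8)
    k,l,s,c=cv2.connectedComponentsWithStats(m)
    for i in range(1,k):
        if s[i,4]>60: print(n,"plate",c[i].round(),s[i,4],rect(p,l==i,.036))
    g=(Z>.05)&(Z<.085)&(X>.56)&(X<.72)&(Y>.05)&(Y<.25)
    t=g&(Z>.074); print("grip",C[t].mean(0).round(4),t.sum(),C[g].min(0).round(3),C[g].max(0).round(3))
    for q,z in [("tray",.026),("pedal",.0)]:
        m=models.cut_out(q,p)[0]; print(q,m["conf"],rect(p,m["pixels"],z))
    g=(Z>.035)&(Z<.09)&(X>.25)&(X<.5)&(Y<-.2)&(Y>-.45)
    print("pedal pts",rect(p,g,.06), C[g&(Z>.068)].mean(0).round(3))
    # fit top plane
    A=C[g]; q=np.linalg.lstsq(np.c_[A[:,:2],np.ones(len(A))],A[:,2],rcond=None)[0]; print("plane",q.round(3))
    for q in ["nest1","carrier_grip","pedal_tread"]:
        print(q,[(round(m["conf"],2),w(p,*m["position"],{"nest1":.036,"carrier_grip":.064,"pedal_tread":.071}[q]).round(4)[:2]) for m in models.spot_point(q,p)])
E
```

```text
top blob [244. 224.] 273 [476.8  78.1  44.1  43.8  44.8] [ 20. 129. 150.]
top blob [276. 233.] 274 [457.4  -6.   43.5  43.9  63.2] [ 20. 130. 149.]
top blob [312. 259.] 290 [ 397.2 -101.6   43.5   46.8   24.6] [175. 124. 188.]
top blob [264. 273.] 293 [354.8  20.5  43.4  43.8  33.7] [ 12. 222. 189.]
top plate [273. 160.] 1535 [652.3  33.   59.1 248.2   3.4]
top plate [204. 160.] 115 [640.1 194.2  59.2  16.2   5. ]
grip [0.6437 0.146  0.0777] 35 [0.635 0.138 0.051] [0.652 0.153 0.081]
tray 0.77 [421.1 303.3 223.1 137.7  80.1]
pedal 0.59 [ 400.4 -327.8  137.7   89.2    5.6]
pedal pts [ 4.070e+02 -2.992e+02  1.428e+02  1.033e+02  1.000e-01] [ 0.356 -0.305  0.073]
plane [-0.309 -0.006  0.18 ]
nest1 [(0.81, array([ 0.6611, -0.0616])), (0.7, array([0.6461, 0.0446])), (0.57, array([ 0.6642, -0.014 ]))]
carrier_grip [(0.83, array([0.6462, 0.1512]))]
pedal_tread [(0.67, array([ 0.3591, -0.3126])), (0.36, array([0.4528, 0.0068]))]
scene blob [238. 135.] 169 [401.9 -99.   48.3  44.1  24.9] [174. 102. 182.]
scene blob [279. 144.] 193 [358.7  23.4  52.2  42.8  32.3] [ 13. 196. 183.]
scene blob [253. 163.] 189 [461.4  -2.6  46.3  45.6  62.7] [ 19. 103. 157.]
scene blob [273. 181.] 207 [480.3  81.6  46.1  44.4  44. ] [ 19. 102. 158.]
scene plate [218. 210.] 1466 [653.2  35.8  62.2 253.4   3.5]
scene plate [277. 242.] 119 [644.2 198.7  60.5  18.4   4.4]
grip [0.6466 0.1486 0.0778] 36 [0.638 0.14  0.05 ] [0.655 0.157 0.081]
tray 0.86 [430.3 307.4 224.  149.9  80.3]
pedal 0.65 [ 359.2 -344.   153.7   88.4    7.9]
pedal pts [ 406.7 -297.3  172.1   88.5   12.7] [ 0.36  -0.301  0.073]
plane [-0.31  -0.017  0.178]
nest1 [(0.94, array([ 0.6562, -0.0556])), (0.92, array([0.6517, 0.0491])), (0.92, array([ 0.6559, -0.0038]))]
carrier_grip [(0.56, array([0.6468, 0.1509]))]
pedal_tread [(0.59, array([ 0.3695, -0.3014]))]
```

View pics/crop1.png

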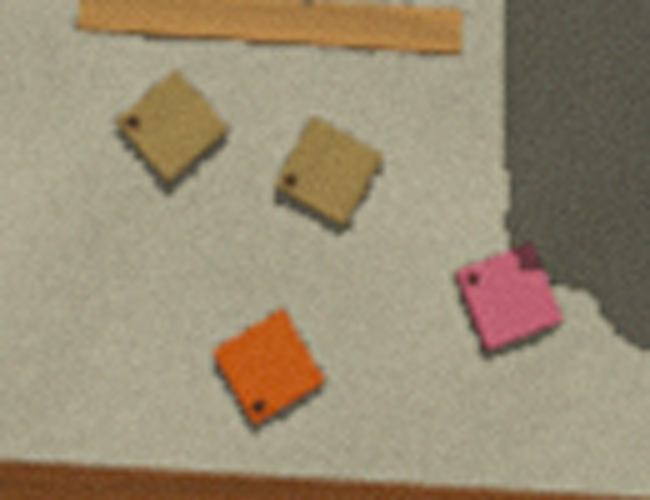

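The crop confirms it: the tags to take are the two plain birch squares at (245,226) and (276,234). Pink and orange stay. First I turn the tool to line up with the rail.

```bash
cat >> h.py <<'E'
def go(x,y,z,yaw):
    "print turn about tool z, and then shift along tool x,y,z (mm) to reach a pose pointing down"
    o=r.observe(); p=np.array(o["eef_pos"]); rot=R.from_euler("xyz",o["tcp_rot"]).as_matrix()
    cy=np.arctan2(rot[1,0],rot[0,0]); t=-((yaw-cy+np.pi)%(2*np.pi)-np.pi)
    d=np.array([x,y,z])-p; c,s=np.cos(yaw),np.sin(yaw)
    print("turn",round(t,3),"shift",np.round([1e3*(c*d[0]+s*d[1]),1e3*(s*d[0]-c*d[1]),-1e3*d[2]],1),"tilt",np.round(rot[:,2],3),"F",np.round(o["contact_force"],1),"gap",round(o["finger_gap"],4),"t",round(o["time"],1))
E
python3 -c "
from h import *
print(r.tips_ahead)"
python3 -m handwheel '[[85,0,0,0,0,0,-0.1],[50,0,0,0,0,0,-0.1],[50,0,0,0,0,0,-0.1],[50,-30,-29,0,0,0,0],[50,-30,-29,0,0,0,0],[50,-30,-29,0,0,0,0],[50,-30,-29,0,0,0,0],[50,-30,-29,0,0,0,0],[50,-30,-29,0,0,0,0],[50,-30,-29,0,0,0,0],[50,-30,-29,0,0,0,0]]' 40; python3 -c "
from h import *
go(.646,.150,.15,np.pi+.06)"
```

```text
0.017
time: 3.32
eef_pos: [0.3958, 0.3657, 0.2486]
tcp_rot: [3.141, 0.001, -3.078]
contact_force: [-0.0, 0.6, 0.0]
finger_gap: 0.0499
grasp_force: 0.0
turn 0.003 shift [-236.8 -230.3   98.6] tilt [ 0.001  0.    -1.   ] F [-0.   0.6  0. ] gap 0.0499 t 3.3
```

```bash
python3 -m handwheel '[[50,-30,-29,0,0,0,0],[50,-30,-29,0,0,0,0],[50,-30,-29,0,0,0,0],[50,-30,-29,0,0,0,0],[50,-30,-29,5,0,0,0],[50,-30,-29,10,0,0,0],[50,-29,-28,20,0,0,0],[50,-28,-28,30,0,0,0],[50,0,0,33,0,0,0],[50,0,0,0,0,0,0]]'; python3 - <<'E'
from h import *
go(.646,.150,.066,np.pi+.06)
p=viewer.read_camera("wrist"); save(p,"w1",s=1.2)
C=cloud(p); Z=C[...,2]
g=(Z>.073)&(Z<.083)&(abs(C[...,0]-.646)<.03)&(abs(C[...,1]-.15)<.04); print(g.sum(),C[g].mean(0).round(4),C[g].min(0).round(3),C[g].max(0).round(3))
for q in ["carrier_grip","nest1"]: print(q,[(round(m["conf"],2),w(p,*m["position"],.064 if q!="nest1" else .036).round(4)) for m in models.spot_point(q,p)])
E
```

```text
time: 4.15
eef_pos: [0.6349, 0.158, 0.1492]
tcp_rot: [3.141, -0.01, -3.081]
contact_force: [-1.4, -0.1, -1.9]
finger_gap: 0.0499
grasp_force: 0.0
turn 0.001 shift [-10.6  -8.7  83.2] tilt [-0.01 -0.   -1.  ] F [-1.4 -0.1 -1.9] gap 0.0499 t 4.2
596 [0.6437 0.1478 0.078 ] [0.636 0.139 0.073] [0.653 0.156 0.08 ]
carrier_grip [(0.92, array([0.6449, 0.1498, 0.064 ]))]
nest1 [(0.91, array([ 0.6537, -0.0048,  0.036 ])), (0.79, array([0.6494, 0.0451, 0.036 ]))]
```

View pics/w1.png

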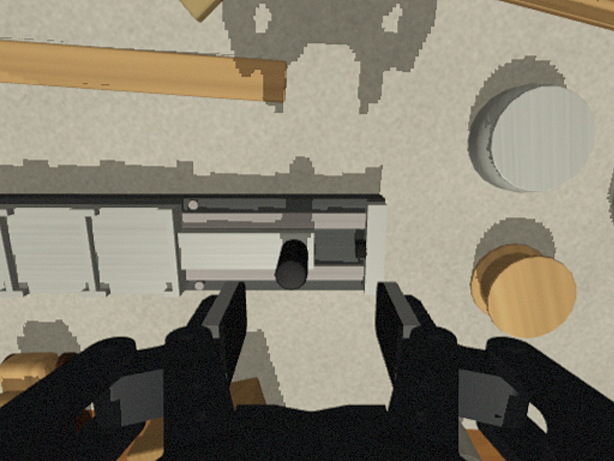

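The wrist view shows the grip knob at (243,225) px, between and ahead of the fingers. The load-stop end of the rail is clear.

```bash
python3 -m handwheel '[[50,-9,-9.5,0,0,0,0],[50,0,0,20,0,0,0],[50,0,0,30,0,0,0],[50,0,0,25,0,0,0],[50,0,0,8,0,0,0],[50,0,0,0,0,0,0],[10,0,0,0,0,0,0],[10,0,0,0,0,0,0],[10,0,0,0,0,0,0],[10,0,0,0,0,0,0],[10,0,0,0,0,0,0]]' 50; python3 -m handwheel '[[10,0,5,0,0,0,0],[10,0,8,0,0,0,0],[10,0,8,0,0,0,0],[10,0,8,0,0,0,0],[10,0,5,0,0,0,0],[10,0,0,0,0,0,0],[10,0,0,0,0,0,0]]'
```

```text
time: 5.22
eef_pos: [0.6484, 0.1511, 0.0772]
tcp_rot: [-3.141, 0.004, -3.078]
contact_force: [-1.6, -0.9, 6.5]
finger_gap: 0.016
grasp_force: 48.6
time: 5.8
eef_pos: [0.6469, 0.178, 0.0771]
tcp_rot: [-3.128, 0.003, -3.083]
contact_force: [-2.2, -34.8, 9.1]
finger_gap: 0.016
grasp_force: 50.0
```

```bash
python3 -m handwheel '[[10,0,-6,0,0,0,0],[35,0,0,0,0,0,0],[35,0,0,0,0,0,0],[35,0,0,-10,0,0,0],[35,0,0,-30,0,0,0],[35,0,0,-35,0,0,0],[35,0,0,-35,0,0,0],[35,0,0,-35,0,0,0],[35,0,0,-30,0,0,0],[35,20,-20,0,0,0,0],[60,40,0,0,0,0,0],[60,0,0,0,0,0,0]]' ; python3 - <<'E'
from h import *
for n in ["wrist","top"]:
    p=viewer.read_camera(n); save(p,n+"2",s=1.2)
    C=cloud(p); Z=C[...,2]
    g=(Z>.073)&(Z<.083)&(abs(C[...,0]-.646)<.03)&(abs(C[...,1]-.18)<.05); print(g.sum(),C[g].mean(0).round(4))
    for q in ["carrier_grip","nest1"]: print(q,[(round(m["conf"],2),w(p,*m["position"],.064 if q!="nest1" else .036).round(4)) for m in models.spot_point(q,p)])
    X,Y=C[...,0],C[...,1]
    m=((Z>.006)&(Z<.02)&(X>.30)&(X<.56)&(Y>-.25)&(Y<.2)&(p["depth"]>0)).astype(np.uint8)
    k,l,s,c=cv2.connectedComponentsWithStats(m)
    for i in range(1,k):
        if s[i,4]>100: print(n,"blob",c[i].round(),s[i,4],rect(p,l==i,.012),np.median(p["color"][l==i],0))
go(.478,.080,.1,np.radians(134.5))
E
```

```text
time: 6.8
eef_pos: [0.5789, 0.1555, 0.2474]
tcp_rot: [3.141, -0.008, -3.077]
contact_force: [-0.3, 0.0, -1.0]
finger_gap: 0.058
grasp_force: 0.0
261 [0.6418 0.1759 0.078 ]
carrier_grip [(0.76, array([0.644 , 0.1786, 0.064 ]))]
nest1 [(0.97, array([0.656 , 0.0248, 0.036 ])), (0.87, array([0.6481, 0.0746, 0.036 ])), (0.74, array([ 0.6542, -0.0303,  0.036 ]))]
wrist blob [111.  42.] 2061 [458.6  -2.2  45.4  43.6  63. ] [162. 140.  91.]
wrist blob [193.  68.] 1909 [477.8  81.2  44.2  43.7  44.3] [163. 142.  92.]
6 [0.6403 0.1674 0.0773]
carrier_grip [(0.58, array([0.6423, 0.1766, 0.064 ]))]
nest1 [(0.8, array([ 0.6508, -0.0256,  0.036 ])), (0.75, array([0.6505, 0.0745, 0.036 ])), (0.74, array([0.6528, 0.0112, 0.036 ])), (0.19, array([0.455, 0.006, 0.036]))]
top blob [244. 224.] 275 [476.7  78.1  44.2  43.8  44.5] [208. 178. 108.]
top blob [276. 233.] 275 [457.4  -6.   43.5  43.9  63.2] [209. 179. 109.]
top blob [312. 259.] 291 [ 397.8 -102.6   43.5   44.5   24.4] [241. 142. 164.]
top blob [264. 273.] 290 [354.9  20.5  43.6  43.5  34.2] [241. 130.  34.]
turn 0.858 shift [  22.9 -131.1  149.7] tilt [ 0.002  0.    -1.   ] F [ 1.2 -0.7  0. ] gap 0.0597 t 7.1
```

View pics/wrist2.png

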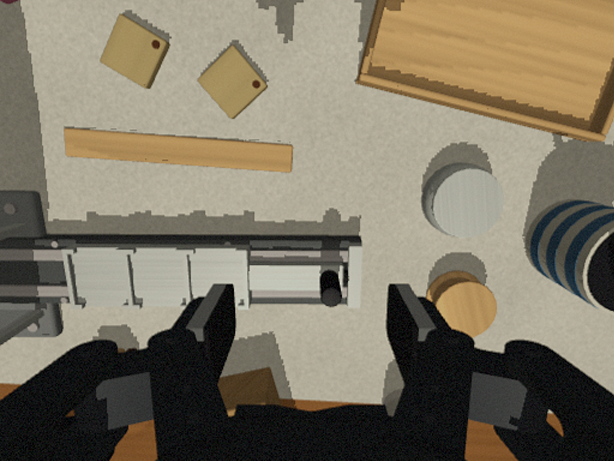

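The carrier is at the load stop: the knob sits against the rail end at (275,240) px and the three nests are in view. Next I go above tag1 at (193,68) px.

```bash
python3 -m handwheel '[[62,0,0,0,0,0,0.122],[62,0,0,0,0,0,0.122],[62,0,0,0,0,0,0.122],[62,0,0,0,0,0,0.123],[62,0,0,0,0,0,0.123],[62,0,0,0,0,0,0.123],[62,0,0,0,0,0,0.123],[62,6,-30,10,0,0,0],[62,6,-35,15,0,0,0],[62,6,-35,30,0,0,0],[62,5,-31,35,0,0,0],[62,0,0,30,0,0,0]]' ; cat > look.py <<'E'
import sys
from h import *
n=sys.argv[1]; z0=float(sys.argv[2]); box=[float(a) for a in sys.argv[3:7]]
p=viewer.read_camera(n)
if len(sys.argv)>7: save(p,sys.argv[7],s=1.2)
C=cloud(p); X,Y,Z=C[...,0],C[...,1],C[...,2]
m=((Z>z0+.006)&(Z<z0+.02)&(X>box[0])&(X<box[1])&(Y>box[2])&(Y<box[3])&(p["depth"]>0)).astype(np.uint8)
m=cv2.morphologyEx(m,cv2.MORPH_OPEN,np.ones((3,3)))
k,l,s,c=cv2.connectedComponentsWithStats(m)
for i in range(1,k):
    if s[i,4]>100: print(n,"blob",c[i].round(),s[i,4],rect(p,l==i,z0+.012),np.median(p["color"][l==i],0),"z",np.median(Z[l==i]).round(4))
E
python3 look.py wrist 0 .4 .53 -.06 .13; python3 -c "
from h import *
go(.478,.0805,.017,np.radians(134.4))"
```

```text
time: 8.1
eef_pos: [0.4806, 0.0825, 0.1351]
tcp_rot: [-3.141, -0.0, 2.346]
contact_force: [0.6, 0.7, 0.3]
finger_gap: 0.0621
grasp_force: 0.0
wrist blob [254. 190.] 2971 [476.5  81.5  43.5  43.6  44.3] [161. 140.  91.] z 0.0113
wrist blob [160. 234.] 1359 [449.8   2.4  45.3  27.3  64.5] [158. 137.  88.] z 0.0112
wrist blob [194. 253.] 158 [477.8  10.1   6.9  20.6  44.3] [151.5 131.   83.5] z 0.0109
turn -0.0 shift [ -1.1  -3.1 112.2] tilt [-0.007  0.001 -1.   ] F [-0.7  0.7 -6.6] gap 0.0617 t 8.2
```

```bash
python3 -m handwheel '[[62,0,-3,10,0,0,0],[62,0,0,30,0,0,0],[62,0,0,30,0,0,0],[62,0,0,25,0,0,0],[62,0,0,12,0,0,0],[62,0,0,0,0,0,0],[62,0,0,0,0,0,0]]'; python3 -c "
from h import *
go(.477,.081,.018,np.radians(134.4))"
```

```text
time: 8.73
eef_pos: [0.4818, 0.0821, 0.0304]
tcp_rot: [3.141, 0.001, 2.347]
contact_force: [-0.0, -0.2, 1.2]
finger_gap: 0.0618
grasp_force: 0.0
turn 0.002 shift [ 2.6 -4.2 12.4] tilt [ 0.001  0.    -1.   ] F [-0.  -0.2  1.2] gap 0.0618 t 8.7
```

```bash
python3 -m handwheel '[[62,2,-3,6,0,0,0],[62,0,0,6,0,0,0],[62,0,0,0,0,0,0],[62,0,0,0,0,0,0]]'; python3 -m handwheel '[[30,0,0,0,0,0,0],[30,0,0,0,0,0,0],[30,0,0,0,0,0,0],[30,0,0,0,0,0,0],[30,0,0,0,0,0,0]]' 40;  python3 -c "
from h import *
go(.477,.081,.018,np.radians(134.4))"
```

```text
time: 9.07
eef_pos: [0.4772, 0.0813, 0.0174]
tcp_rot: [3.141, 0.0, 2.347]
contact_force: [0.1, 0.1, -0.9]
finger_gap: 0.0622
grasp_force: 0.0
time: 9.48
eef_pos: [0.4776, 0.0813, 0.0178]
tcp_rot: [3.141, 0.001, 2.347]
contact_force: [-0.3, 0.3, 5.7]
finger_gap: 0.0427
grasp_force: 41.2
turn 0.001 shift [ 0.3 -0.6 -0.2] tilt [ 0.001 -0.    -1.   ] F [-0.3  0.3  5.7] gap 0.0427 t 9.5
```

```bash
python3 -m handwheel '[[30,0,0,-20,0,0,0],[30,0,0,-40,0,0,0],[30,0,0,-40,0,0,0],[30,0,0,-40,0,0,0],[30,0,0,0,0,0,0.12],[30,0,0,0,0,0,0.12],[30,0,0,0,0,0,0.12],[30,0,0,0,0,0,0.12],[30,0,0,0,0,0,0.12],[30,0,0,0,0,0,0.116],[30,0,0,0,0,0,0],[30,0,0,0,0,0,0]]'; python3 -c "
from h import *
go(.59,.0738,.16,np.radians(93.4))"
```

```text
time: 10.48
eef_pos: [0.477, 0.0813, 0.157]
tcp_rot: [-3.141, -0.0, 1.634]
contact_force: [0.0, 0.0, -0.9]
finger_gap: 0.0425
grasp_force: 46.5
turn 0.004 shift [-14.2 112.4  -3. ] tilt [-0.  0. -1.] F [ 0.   0.  -0.9] gap 0.0425 t 10.5
```

```bash
python3 -m handwheel '[[30,-15,30,0,0,0,0],[30,-15,34,0,0,0,0],[30,-15,35,0,0,0,0],[30,-15,35,0,0,0,0],[30,-16,34,0,0,0,0],[30,0,0,0,0,0,0],[30,0,0,0,0,0,0]]'; python3 - <<'E'
from h import *
go(.649,.0738,.06,np.radians(93.4))
p=viewer.read_camera("wrist"); save(p,"w3",s=1.2)
print("nest",[(round(m["conf"],2),np.round(m["position"]),w(p,*m["position"],.036).round(4)) for m in models.spot_point("nest1",p)])
C=cloud(p);X,Y,Z=C[...,0],C[...,1],C[...,2]
g=(abs(Z-.036)<.0035)&(X>.6)&(X<.7)&(Y>.03)&(Y<.12); A=C[g]
print(g.sum(),A.min(0).round(4),A.max(0).round(4),A.mean(0).round(4))
g=(abs(Z-.042)<.002)&(X>.6)&(X<.7)&(Y>.03)&(Y<.12); print(g.sum(),C[g].min(0).round(4),C[g].max(0).round(4))
E
```

```text
time: 11.07
eef_pos: [0.6498, 0.0147, 0.1545]
tcp_rot: [-3.138, -0.001, 1.633]
contact_force: [-0.5, 1.1, -0.7]
finger_gap: 0.0426
grasp_force: 46.5
turn 0.003 shift [59.1  2.7 94.5] tilt [-0.003  0.001 -1.   ] F [-0.5  1.1 -0.7] gap 0.0426 t 11.1
nest [(0.95, array([264., 189.]), array([0.6537, 0.02  , 0.036 ])), (0.56, array([262., 113.]), array([0.6486, 0.0761, 0.036 ]))]
7662 [0.6201 0.03   0.0326] [0.6803 0.1199 0.0394] [0.6496 0.0723 0.0354]
1230 [0.6191 0.0389 0.04  ] [0.6794 0.1046 0.0436]
```

View pics/w3.png

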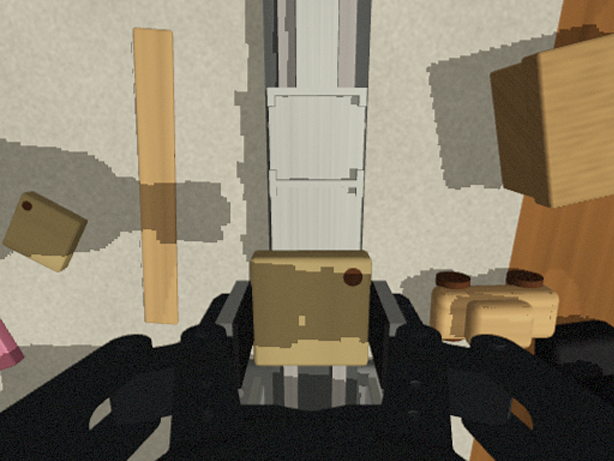

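```bash
python3 - <<'E'
from h import *
p=viewer.read_camera("wrist"); save(p,"crop3",(205,60,325,215),4)
for u,v in [(317/1.2,91/1.2),(316/1.2,181/1.2),(268/1.2,135/1.2),(366/1.2,135/1.2),(268/1.2,105/1.2),(272/1.2,235/1.2),(366/1.2,105/1.2),(363/1.2,235/1.2)]: print(w(p,u,v,.042).round(4))
print(r.observe()["eef_pos"])
E
```

```text
[0.6474 0.1022 0.042 ]
[0.6502 0.0505 0.042 ]
[0.62   0.0759 0.042 ]
[0.678  0.0795 0.042 ]
[0.6195 0.0928 0.042 ]
[0.6246 0.0147 0.042 ]
[0.6764 0.0963 0.042 ]
[0.6821 0.0182 0.042 ]
[0.64871382 0.01597591 0.15751201]
```

View pics/crop3.png

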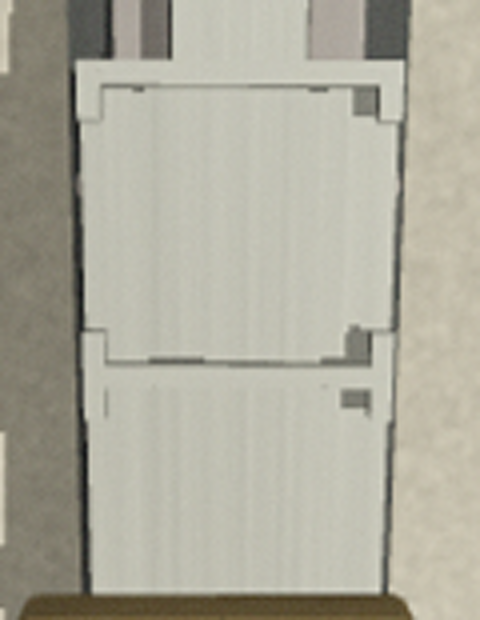

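Nest1's floor lies between crop rows 86 and 362, centred at about (265,116) px in the full picture, i.e. world (0.649, 0.0745). I'm lowering tag1 there.

```bash
python3 -m handwheel '[[30,20,2,0,0,0,0],[30,25,1.5,10,0,0,0],[30,13.5,0,25,0,0,0],[30,0,0,30,0,0,0],[30,0,0,20,0,0,0],[30,0,0,6,0,0,0],[30,0,0,0,0,0,0],[30,0,0,0,0,0,0],[30,0,0,0,0,0,0]]'; python3 -c "
from h import *
go(.649,.0745,.054,np.radians(93.6))"
```

```text
time: 11.97
eef_pos: [0.6504, 0.074, 0.0687]
tcp_rot: [3.138, 0.0, 1.631]
contact_force: [0.8, -0.3, 0.3]
finger_gap: 0.0424
grasp_force: 46.5
turn -0.003 shift [ 0.6 -1.4 14.7] tilt [ 0.003 -0.    -1.   ] F [ 0.8 -0.3  0.3] gap 0.0424 t 12.0
```

```bash
python3 -m handwheel '[[30,0.5,-1.2,4,0,0,0],[30,0,0,4,0,0,0],[30,0,0,3,0,0,0],[30,0,0,2,0,0,0],[30,0,0,1,0,0,0],[30,0,0,0,0,0,0],[30,0,0,0,0,0,0]]'; python3 -c "
from h import *
go(.649,.0745,.054,np.radians(93.6))"
```

```text
time: 12.55
eef_pos: [0.6481, 0.0745, 0.0538]
tcp_rot: [3.141, 0.0, 1.631]
contact_force: [-8.0, -0.3, 14.7]
finger_gap: 0.0428
grasp_force: 48.1
turn -0.003 shift [-0.   0.9 -0.2] tilt [ 0. -0. -1.] F [-8.  -0.3 14.7] gap 0.0428 t 12.6
```

```bash
python3 -m handwheel '[[30,0,0,-1.5,0,0,0],[50,0,0,0,0,0,0],[58,0,0,0,0,0,0],[58,0,0,0,0,0,0],[58,0,0,-10,0,0,0],[58,0,0,-25,0,0,0],[58,0,0,-35,0,0,0],[58,-25,0,-35,0,0,0],[58,-35,0,0,0,0,0],[58,0,0,0,0,0,0],[58,0,0,0,0,0,0]]'; python3 look.py wrist .036 .6 .7 .03 .13 w4; python3 look.py wrist 0 .4 .53 -.08 .13;  python3 -c "
from h import *
go(.458,-.003,.13,np.radians(63+0))"
```

```text
time: 13.47
eef_pos: [0.6521, 0.0138, 0.1586]
tcp_rot: [3.14, 0.0, 1.628]
contact_force: [-0.9, 1.2, 0.5]
finger_gap: 0.058
grasp_force: 0.0
wrist blob [258. 113.] 3952 [648.4  74.3  43.5  42.8   3.2] [176. 154. 102.] z 0.0474
wrist blob [ 35. 193.] 2664 [460.8  -2.   45.6  45.   62.8] [110.  94.  60.] z 0.0112
turn 0.531 shift [-104.5 -163.7   27.3] tilt [-0.001  0.001 -1.   ] F [-0.7 -0.1 -0.7] gap 0.0582 t 13.6
```

View pics/w4.png

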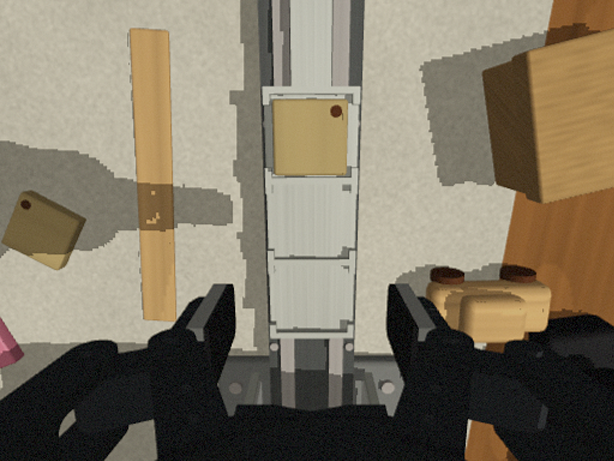

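Tag1 lies flat inside nest1, at (258,113) px with its top at z 0.047. Next is tag2.

```bash
python3 -m handwheel '[[62,0,0,0,0,0,0.106],[62,0,0,0,0,0,0.106],[62,0,0,0,0,0,0.106],[62,0,0,0,0,0,0.106],[62,0,0,0,0,0,0.107],[62,-20,-32,0,0,0,0],[62,-21,-33,0,0,0,0],[62,-21,-33,0,0,0,0],[62,-21,-33,7,0,0,0],[62,-21,-33,20,0,0,0],[62,0,0,0,0,0,0],[62,0,0,0,0,0,0]]'; python3 look.py wrist 0 .4 .53 -.08 .08;  python3 -c "
from h import *
go(.459,-.0025,.018,np.radians(62.9))"
```

```text
time: 14.57
eef_pos: [0.4567, -0.0011, 0.1287]
tcp_rot: [-3.137, 0.001, 1.1]
contact_force: [0.6, -0.2, 1.0]
finger_gap: 0.0619
grasp_force: 0.0
wrist blob [262. 196.] 3108 [458.7  -2.4  43.7  43.5  63.1] [158. 137.  88.] z 0.0113
wrist blob [247. 298.] 141 [406.6 -75.9  13.6  10.6  19.7] [155.  85.  97.] z 0.0108
turn 0.003 shift [-9.000e-01 -1.000e-01  1.129e+02] tilt [-0.  0. -1.] F [0.1 0.4 0.7] gap 0.0617 t 14.6
```

```bash
python3 -m handwheel '[[62,-0.8,0,10,0,0,0],[62,0,0,30,0,0,0],[62,0,0,30,0,0,0],[62,0,0,25,0,0,0],[62,0,0,12,0,0,0],[62,0,0,5,0,0,0],[62,0,0,0,0,0,0],[62,0,0,0,0,0,0]]'; python3 -c "
from h import *
go(.4585,-.0025,.018,np.radians(63))"
```

```text
time: 15.28
eef_pos: [0.4611, -0.0035, 0.0207]
tcp_rot: [3.14, -0.0, 1.1]
contact_force: [0.1, -0.8, -0.2]
finger_gap: 0.0621
grasp_force: 0.0
turn 0.0 shift [-0.3 -2.8  2.7] tilt [ 0.001 -0.    -1.   ] F [ 0.1 -0.8 -0.2] gap 0.0621 t 15.3
```

```bash
python3 -m handwheel '[[62,0,-2.5,2,0,0,0],[62,0,0,0,0,0,0],[30,0,0,0,0,0,0],[30,0,0,0,0,0,0],[30,0,0,0,0,0,0],[30,0,0,0,0,0,0],[30,0,0,0,0,0,0]]';  python3 -m handwheel '[[30,0,0,-20,0,0,0],[30,0,0,-40,0,0,0],[30,0,0,-40,0,0,0],[30,0,0,-40,0,0,-0.1],[30,0,0,0,0,0,-0.1],[30,0,0,0,0,0,-0.11],[30,0,0,0,0,0,-0.11],[30,0,0,0,0,0,-0.112],[30,0,0,0,0,0,0],[30,0,0,0,0,0,0]]';  python3 -c "
from h import *
go(.6525,.0215,.16,np.radians(93.5))"
```

```text
time: 15.87
eef_pos: [0.4584, -0.0024, 0.0185]
tcp_rot: [3.14, -0.0, 1.1]
contact_force: [-1.8, -0.0, 6.1]
finger_gap: 0.0425
grasp_force: 41.2
time: 16.7
eef_pos: [0.4577, -0.0022, 0.1576]
tcp_rot: [3.141, 0.0, 1.628]
contact_force: [-0.4, -0.1, -0.0]
finger_gap: 0.0426
grasp_force: 40.8
turn -0.004 shift [ 11.8 195.9  -2.4] tilt [ 0.  0. -1.] F [-0.4 -0.1 -0. ] gap 0.0426 t 16.7
```

```bash
python3 -m handwheel '[[30,2,30,0,0,0,0],[30,2,34,0,0,0,0],[30,2,35,0,0,0,0],[30,2,35,0,0,0,0],[30,2,35,0,0,0,0],[30,2,27,0,0,0,0],[30,0,0,25,0,0,0],[30,0,0,30,0,0,0],[30,0,0,30,0,0,0],[30,0,0,5,0,0,0],[30,0,0,0,0,0,0],[30,0,0,0,0,0,0]]';  python3 -c "
from h import *
go(.6522,.0215,.054,np.radians(93.5))"
```

```text
time: 17.7
eef_pos: [0.6529, 0.0216, 0.0687]
tcp_rot: [3.141, 0.0, 1.63]
contact_force: [-0.1, 0.1, 1.2]
finger_gap: 0.0429
grasp_force: 40.9
turn -0.002 shift [-0.1 -0.7 14.7] tilt [ 0.001 -0.    -1.   ] F [-0.1  0.1  1.2] gap 0.0429 t 17.7
```

```bash
python3 -m handwheel '[[30,0,-0.7,4,0,0,0],[30,0,0,4,0,0,0],[30,0,0,3,0,0,0],[30,0,0,2,0,0,0],[30,0,0,1,0,0,0],[30,0,0,0,0,0,0],[30,0,0,0,0,0,0]]'; python3 -c "
from h import *
go(.6522,.0215,.054,np.radians(93.5))"
```

```text
time: 18.28
eef_pos: [0.6522, 0.0216, 0.0546]
tcp_rot: [3.141, 0.0, 1.632]
contact_force: [-1.9, 0.1, 5.7]
finger_gap: 0.0429
grasp_force: 41.5
turn -0.0 shift [-0.1  0.   0.6] tilt [ 0.001 -0.    -1.   ] F [-1.9  0.1  5.7] gap 0.0429 t 18.3
```

```bash
python3 -m handwheel '[[30,0,0,-0.5,0,0,0],[50,0,0,0,0,0,0],[58,0,0,0,0,0,0],[58,0,0,0,0,0,0],[58,0,0,-10,0,0,0],[58,0,0,-25,0,0,0],[58,0,0,-35,0,0,0],[58,0,0,-35,0,0,0],[58,0,0,0,0,0,0],[58,0,0,0,0,0,0]]'; python3 look.py wrist .036 .6 .7 -.02 .13; python3 look.py top .036 .6 .7 -.02 .13;  python3 look.py top 0 .33 .53 -.2 .13;python3 -c "
from h import *
go(.643,.178,.159,np.pi+.06)"
```

```text
time: 19.12
eef_pos: [0.6537, 0.0214, 0.1627]
tcp_rot: [3.136, 0.001, 1.632]
contact_force: [0.6, -0.3, -1.3]
finger_gap: 0.0578
grasp_force: 0.0
wrist blob [256. 119.] 3756 [649.1  77.5  43.5  42.6   3.4] [178. 156. 104.] z 0.0474
wrist blob [256. 195.] 3186 [652.2  21.3  43.5  43.3   3.4] [177. 155. 103.] z 0.0473
top blob [316. 259.] 133 [ 399.5 -114.    46.8   26.     1. ] [238. 132. 156.] z 0.0114
turn -1.57 shift [ -1.1 156.4  -1.1] tilt [-0.002  0.    -1.   ] F [-0.4  0.5 -0.1] gap 0.058 t 19.3
```

Both tags read flat in nests 1 and 2. Now back to the grip to push the carrier in.

```bash
python3 -m handwheel '[[50,35,0,0,0,0,0],[50,40,0,0,0,0,0],[50,40,-0.5,0,0,0,0],[50,38,-0.5,0,0,0,-0.1],[50,0,0,0,0,0,-0.12],[50,0,0,0,0,0,-0.12],[50,0,0,0,0,0,-0.12],[50,0,0,0,0,0,-0.12],[50,0,0,0,0,0,-0.12],[50,0,0,0,0,0,-0.12],[50,0,0,0,0,0,-0.12],[50,0,0,0,0,0,-0.12]]'; python3 -m handwheel '[[50,0,0,0,0,0,-0.12],[50,0,0,0,0,0,-0.12],[50,0,0,0,0,0,-0.12],[50,0,0,0,0,0,-0.12],[50,0,0,0,0,0,-0.03],[50,0,0,0,0,0,0],[50,0,0,0,0,0,0]]';python3 - <<'E'
from h import *
go(.6435,.1775,.072,np.pi+.06)
p=viewer.read_camera("wrist")
C=cloud(p); Z=C[...,2]
g=(Z>.073)&(Z<.083)&(abs(C[...,0]-.646)<.03)&(abs(C[...,1]-.18)<.04); print(g.sum(),C[g].mean(0).round(4))
print([(round(m["conf"],2),w(p,*m["position"],.064).round(4)) for m in models.spot_point("carrier_grip",p)])
E
```

```text
time: 20.27
eef_pos: [0.6406, 0.1743, 0.1572]
tcp_rot: [-3.14, -0.002, 2.698]
contact_force: [0.7, 0.2, 0.3]
finger_gap: 0.0499
grasp_force: 0.0
time: 20.85
eef_pos: [0.6409, 0.1743, 0.1577]
tcp_rot: [3.142, -0.002, -3.083]
contact_force: [-0.6, -0.2, -0.1]
finger_gap: 0.0497
grasp_force: 0.0
turn -0.001 shift [-2.8  3.1 85.7] tilt [-0.002 -0.    -1.   ] F [-0.6 -0.2 -0.1] gap 0.0497 t 20.9
567 [0.6421 0.1761 0.0781]
[(0.78, array([0.6421, 0.1775, 0.064 ]))]
```

```bash
python3 -m handwheel '[[50,-2,2.5,20,0,0,0],[50,0,0,30,0,0,0],[50,0,0,30,0,0,0],[50,0,0,5,0,0,0],[50,0,0,0,0,0,0],[10,0,0,0,0,0,0],[10,0,0,0,0,0,0],[10,0,0,0,0,0,0],[10,0,0,0,0,0,0],[10,0,0,0,0,0,0]]' 50; python3 -m handwheel '[[10,0,-3,0,0,0,0],[10,0,-8,0,0,0,0],[10,0,-14,0,0,0,0],[10,0,-18,0,0,0,0],[10,0,-20,0,0,0,0],[10,0,-20,0,0,0,0],[10,0,-20,0,0,0,0],[10,0,-20,0,0,0,0],[10,0,-20,0,0,0,0],[10,0,-16,0,0,0,0],[10,0,-10,0,0,0,0],[10,0,0,0,0,0,0]]'
```

```text
time: 21.78
eef_pos: [0.6448, 0.177, 0.0767]
tcp_rot: [-3.142, 0.004, -3.082]
contact_force: [-1.5, -0.3, 7.9]
finger_gap: 0.0159
grasp_force: 48.7
time: 22.78
eef_pos: [0.6551, 0.0057, 0.0767]
tcp_rot: [-3.14, 0.004, -3.084]
contact_force: [-1.4, -3.9, 6.5]
finger_gap: 0.0162
grasp_force: 48.9
```

```bash
python3 -m handwheel '[[10,0,-6,0,0,0,0],[10,0,-9,0,0,0,0],[10,0,-9,0,0,0,0],[10,0,-6,0,0,0,0],[10,0,-3,0,0,0,0],[10,0,-2,0,0,0,0],[10,0,-2,0,0,0,0],[10,0,-2,0,0,0,0],[10,0,0,0,0,0,0],[10,0,0,0,0,0,0]]'
```

```text
time: 23.62
eef_pos: [0.6571, -0.0285, 0.0767]
tcp_rot: [3.138, 0.004, -3.08]
contact_force: [-2.1, 10.7, 8.3]
finger_gap: 0.0161
grasp_force: 49.3
```

```bash
python3 -m handwheel '[[10,0,-2.5,0,0,0,0],[10,0,0,0,0,0,0],[10,0,0,0,0,0,0]]'; python3 -m handwheel '[[10,0,5,0,0,0,0],[35,0,0,0,0,0,0],[35,0,0,0,0,0,0],[35,0,0,-10,0,0,0],[35,0,0,-25,0,0,0],[35,0,0,-30,0,0,0],[35,20,10,-30,0,0,0],[0,35,0,-30,0,0,0],[0,35,0,0,0,0,0],[0,0,0,0,0,0,0],[0,0,0,0,0,0,0]]'; python3 - <<'E'
from h import *
go(.363,-.305,.12,np.pi)
p=viewer.read_camera("wrist"); save(p,"w5",s=1.2)
print([(round(m["conf"],2),w(p,*m["position"],.064).round(4)) for m in models.spot_point("carrier_grip",p)])
p=viewer.read_camera("scene"); C=cloud(p); Z=C[...,2]
print([(round(m["conf"],2),w(p,*m["position"],.071).round(4)) for m in models.spot_point("pedal_tread",p)])
g=(Z>.055)&(Z<.09)&(C[...,0]>.25)&(C[...,0]<.5)&(C[...,1]<-.2)&(C[...,1]>-.4); print(rect(p,g,.065),C[g].min(0).round(3),C[g].max(0).round(3))
E
```

```text
time: 23.87
eef_pos: [0.6572, -0.0287, 0.0767]
tcp_rot: [3.134, 0.004, -3.078]
contact_force: [-1.6, 22.8, 12.1]
finger_gap: 0.0159
grasp_force: 49.8
time: 24.78
eef_pos: [0.5676, -0.0237, 0.1973]
tcp_rot: [-3.141, 0.001, -3.082]
contact_force: [0.8, 0.7, -0.8]
finger_gap: -0.0003
grasp_force: 0.0
turn 0.059 shift [ 204.6 -281.3   77.3] tilt [ 0.001 -0.    -1.   ] F [ 0.8  0.7 -0.8] gap -0.0003 t 24.8
[]
[(0.82, array([ 0.3723, -0.2987,  0.071 ]))]
[ 378.8 -302.2  103.3   79.2    9.9] [ 0.34  -0.345  0.055] [ 0.428 -0.263  0.08 ]
```

View pics/w5.png

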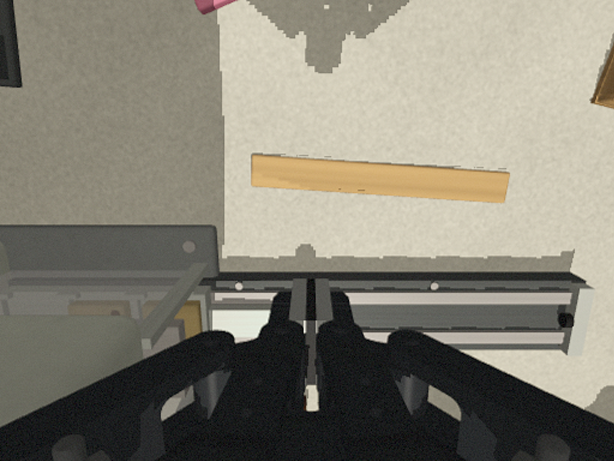

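The carrier is in the press: both birch tags show in the throat at (85-155,260) px, and the knob's slot is empty. Now the pedal.

```bash
python3 -m handwheel '[[0,38,0,0,0,0,0],[0,32,-20,0,0,0,0],[0,20,-31,0,0,0,0],[0,20,-31,0,0,0,0],[0,20,-31,0,0,0,0],[0,20,-31,0,0,0,0],[0,20,-31,0,0,0,0],[0,20,-31,0,0,0,0],[0,20,-31,0,0,0,0],[0,10,-31,0,0,0,0],[0,0,0,0,0,0,0],[0,0,0,0,0,0,0]]'; python3 -c "
from h import *
go(.364,-.304,.1,np.pi+.06)"
```

```text
time: 25.98
eef_pos: [0.3649, -0.3059, 0.1959]
tcp_rot: [3.141, -0.0, -3.084]
contact_force: [0.1, 1.5, -0.4]
finger_gap: -0.0002
grasp_force: 0.0
turn -0.003 shift [ 0.8  1.9 95.9] tilt [-0.     0.001 -1.   ] F [ 0.1  1.5 -0.4] gap -0.0002 t 26.0
```

```bash
python3 -m handwheel '[[0,1,2,25,0,0,0],[0,0,0,35,0,0,0],[0,0,0,30,0,0,0],[0,0,0,10,0,0,0],[0,0,0,5,0,0,0],[0,0,0,5,0,0,0],[0,0,0,0,0,0,0],[0,0,0,0,0,0,0]]'
```

```text
time: 26.65
eef_pos: [0.3651, -0.3026, 0.088]
tcp_rot: [-3.14, 0.002, -3.081]
contact_force: [0.3, 2.7, 5.3]
finger_gap: -0.0001
grasp_force: 2.2
```

```bash
python3 -m handwheel '[[0,0,0,5,0,0,0],[0,0,0,6,0,0,0],[0,0,0,6,0,0,0],[0,0,0,5,0,0,0],[0,0,0,3,0,0,0],[0,0,0,0,0,0,0],[0,0,0,0,0,0,0]]';python3 -m handwheel '[[0,0,0,2,0,0,0],[0,0,0,1.5,0,0,0],[0,0,0,0,0,0,0],[0,0,0,0,0,0,0]]'
```

```text
time: 27.23
eef_pos: [0.364, -0.3038, 0.0634]
tcp_rot: [-3.138, -0.001, -3.082]
contact_force: [-7.8, 1.5, 13.0]
finger_gap: 0.0001
grasp_force: 5.8
time: 27.57
eef_pos: [0.3641, -0.304, 0.0609]
tcp_rot: [-3.138, -0.001, -3.082]
contact_force: [-9.8, 4.1, 19.3]
finger_gap: -0.0001
grasp_force: 9.8
```

```bash
python3 -m handwheel '[[0,0,0,2,0,0,0],[0,0,0,2,0,0,0],[0,0,0,0,0,0,0],[0,0,0,0,0,0,0],[0,0,0,0,0,0,0]]'
```

```text
time: 27.98
eef_pos: [0.3641, -0.3042, 0.0602]
tcp_rot: [-3.137, -0.001, -3.081]
contact_force: [-21.4, 17.4, 54.4]
finger_gap: -0.0002
grasp_force: 26.9
```

On the stop: force climbs steeply with no further travel. Hold briefly, then release and go back to the grip.

```bash
python3 -m handwheel '[[0,0,0,-2,0,0,0],[0,0,0,0,0,0,0],[0,0,0,0,0,0,0],[0,0,0,0,0,0,0],[0,0,0,0,0,0,0],[0,0,0,0,0,0,0]]'; python3 -m handwheel '[[0,0,0,-5,0,0,0],[0,0,0,-8,0,0,0],[0,0,0,-10,0,0,0],[0,0,0,-15,0,0,0],[0,0,0,-25,0,0,0],[0,0,0,-35,0,0,0],[35,0,0,-38,0,0,0],[35,0,0,0,0,0,0]]'; python3 - <<'E'
from h import *
p=viewer.read_camera("scene"); C=cloud(p); Z=C[...,2]
g=(Z>.035)&(Z<.09)&(C[...,0]>.25)&(C[...,0]<.5)&(C[...,1]<-.2)&(C[...,1]>-.4)
A=C[g&(Z>.055)]; print("pedal",C[g].max(0).round(3),np.sort(A[:,2])[-20:].round(3))
go(.5676,-.0237,.1973,np.pi+.06)
E
```

```text
time: 28.48
eef_pos: [0.3641, -0.3041, 0.0605]
tcp_rot: [-3.137, -0.001, -3.082]
contact_force: [-15.1, 10.7, 36.7]
finger_gap: -0.0002
grasp_force: 17.8
time: 29.15
eef_pos: [0.3661, -0.3051, 0.2002]
tcp_rot: [-3.132, 0.006, -3.081]
contact_force: [1.4, -0.6, 0.9]
finger_gap: 0.0235
grasp_force: 0.0
pedal [ 0.466 -0.253  0.08 ] [0.076 0.077 0.077 0.077 0.077 0.077 0.077 0.077 0.078 0.078 0.078 0.078
 0.078 0.078 0.078 0.079 0.079 0.08  0.08  0.08 ]
turn 0.0 shift [-218.4  268.2   -0.3] tilt [ 0.005 -0.007 -1.   ] F [ 0.9 -0.1 -0.3] gap 0.0306 t 29.2
```

```bash
python3 -m handwheel '[[45,-10,31,0,0,0,0],[45,-20,31,0,0,0,0],[45,-20,31,0,0,0,0],[45,-20,31,0,0,0,0],[45,-20,31,0,0,0,0],[45,-20,31,0,0,0,0],[45,-20,31,0,0,0,0],[45,-20,31,0,0,0,0],[45,-32,20,0,0,0,0],[45,-36,0,0,0,0,0],[45,0,0,0,0,0,0],[45,0,0,0,0,0,0]]'; python3 - <<'E'
from h import *
go(.656,-.0285,.077,np.pi+.06)
p=viewer.read_camera("top"); C=cloud(p); Z=C[...,2]
print([(round(m["conf"],2),w(p,*m["position"],.064).round(4)) for m in models.spot_point("carrier_grip",p)])
E
```

```text
time: 30.2
eef_pos: [0.566, -0.021, 0.1896]
tcp_rot: [3.141, -0.003, -3.08]
contact_force: [-1.4, 0.0, -0.7]
finger_gap: 0.0449
grasp_force: 0.0
turn 0.002 shift [-89.3 -12.9 112.6] tilt [-0.003  0.001 -1.   ] F [-1.4  0.  -0.7] gap 0.0449 t 30.2
[]
```

```bash
python3 -m handwheel '[[45,-30,-4,0,0,0,0],[45,-30,-4.5,0,0,0,0],[45,-14,-4,20,0,0,0],[45,0,0,0,0,0,0],[45,0,0,0,0,0,0]]'; python3 - <<'E'
from h import *
go(.656,-.0285,.077,np.pi+.06)
p=viewer.read_camera("wrist"); C=cloud(p); Z=C[...,2]
g=(Z>.073)&(Z<.083)&(abs(C[...,0]-.656)<.03)&(abs(C[...,1]+.028)<.04); print(g.sum(),C[g].mean(0).round(4))
print([(round(m["conf"],2),w(p,*m["position"],.064).round(4)) for m in models.spot_point("carrier_grip",p)])
E
```

```text
time: 30.72
eef_pos: [0.6392, -0.0302, 0.1714]
tcp_rot: [3.141, -0.001, -3.082]
contact_force: [0.1, 0.4, -0.1]
finger_gap: 0.0452
grasp_force: 0.0
turn -0.001 shift [-16.9   0.7  94.4] tilt [-0.001  0.    -1.   ] F [ 0.1  0.4 -0.1] gap 0.0452 t 30.7
487 [ 0.6542 -0.0273  0.078 ]
[(0.66, array([ 0.654 , -0.0261,  0.064 ]))]
```

```bash
python3 -m handwheel '[[45,-16,1.5,10,0,0,0],[45,0,0,30,0,0,0],[45,0,0,30,0,0,0],[45,0,0,22,0,0,0],[45,0,0,0,0,0,0],[45,0,0,0,0,0,0],[10,0,0,0,0,0,0],[10,0,0,0,0,0,0],[10,0,0,0,0,0,0],[10,0,0,0,0,0,0],[10,0,0,0,0,0,0]]' 50; python3 -m handwheel '[[10,0,3,0,0,0,0],[10,0,8,0,0,0,0],[10,0,14,0,0,0,0],[10,0,18,0,0,0,0],[10,0,20,0,0,0,0],[10,0,20,0,0,0,0],[10,0,20,0,0,0,0],[10,0,20,0,0,0,0],[10,0,20,0,0,0,0],[10,0,16,0,0,0,0],[10,0,10,0,0,0,0],[10,0,0,0,0,0,0]]'
```

```text
time: 31.73
eef_pos: [0.6575, -0.0275, 0.0828]
tcp_rot: [-3.141, 0.004, -3.081]
contact_force: [-2.9, 0.4, 8.4]
finger_gap: 0.0155
grasp_force: 48.6
time: 32.73
eef_pos: [0.6472, 0.1438, 0.0828]
tcp_rot: [3.141, 0.004, -3.079]
contact_force: [-1.6, 3.4, 7.6]
finger_gap: 0.0156
grasp_force: 49.0
```

```bash
python3 -m handwheel '[[10,0,6,0,0,0,0],[10,0,9,0,0,0,0],[10,0,9,0,0,0,0],[10,0,6,0,0,0,0],[10,0,3,0,0,0,0],[10,0,2,0,0,0,0],[10,0,2,0,0,0,0],[10,0,3,0,0,0,0],[10,0,0,0,0,0,0],[10,0,0,0,0,0,0]]'
```

```text
time: 33.57
eef_pos: [0.6453, 0.1777, 0.0828]
tcp_rot: [-3.134, 0.003, -3.084]
contact_force: [-2.2, -17.9, 7.7]
finger_gap: 0.0153
grasp_force: 49.4
```

```bash
python3 -m handwheel '[[10,0,-5,0,0,0,0],[35,0,0,0,0,0,0],[35,0,0,0,0,0,0],[35,0,0,-10,0,0,0],[35,0,0,-25,0,0,0],[35,0,0,-25,0,0,0],[35,0,0,-25,0,0,0.12],[35,0,0,0,0,0,0.12],[35,0,0,0,0,0,0.12],[60,0,0,0,0,0,0.12],[60,0,0,0,0,0,0.12],[60,0,0,0,0,0,0.12]]'; python3 -m handwheel '[[60,0,0,0,0,0,0.12],[60,0,0,0,0,0,0.12],[60,0,0,0,0,0,0.12],[60,0,0,0,0,0,0.12],[60,0,0,0,0,0,0.12],[60,0,0,0,0,0,0.12],[60,0,0,0,0,0,0.12],[60,-20,0,0,0,0,0.01],[60,-30,0,0,0,0,0],[60,-30,0,0,0,0,0],[60,-20,0,0,0,0,0],[60,0,0,0,0,0,0]]'; python3 -c "
from h import *
go(.6520,.0215,.155,np.radians(93.5))"
```

```text
time: 34.57
eef_pos: [0.6439, 0.1769, 0.1657]
tcp_rot: [3.141, 0.001, 2.476]
contact_force: [-0.1, 0.5, 0.5]
finger_gap: 0.0599
grasp_force: 0.0
time: 35.57
eef_pos: [0.6506, 0.0733, 0.1656]
tcp_rot: [3.141, 0.001, 1.629]
contact_force: [-0.5, -0.6, -0.3]
finger_gap: 0.0598
grasp_force: 0.0
turn -0.003 shift [-51.7  -1.8  10.6] tilt [ 0.001 -0.001 -1.   ] F [-0.5 -0.6 -0.3] gap 0.0598 t 35.6
```

```bash
python3 -m handwheel '[[60,-25,-1,0,0,0,0],[60,-26.5,-0.8,0,0,0,0],[60,0,0,0,0,0,0],[60,0,0,0,0,0,0]]'; python3 look.py wrist .036 .6 .7 -.06 .13 w6; python3 - <<'E'
from h import *
go(.6520,.0215,.056,np.radians(93.5))
p=viewer.read_camera("scene"); C=cloud(p);X,Y,Z=C[...,0],C[...,1],C[...,2]
g=(Z>.018)&(Z<.035)&(X>.3)&(X<.54)&(Y>.17)&(Y<.45); print("tray rim scene",rect(p,g,.026))
m=models.cut_out("tray",p)[0]; print(rect(p,m["pixels"],.026))
p=viewer.read_camera("top"); C=cloud(p);X,Y,Z=C[...,0],C[...,1],C[...,2]
g=(Z>.018)&(Z<.035)&(X>.3)&(X<.535)&(Y>.17)&(Y<.45); print("tray rim top",rect(p,g,.026), )
g=(Z<.012)&(Z>.003)&(X>.33)&(X<.51)&(Y>.19)&(Y<.42); print("floor z",np.median(Z[g]))
E
```

```text
time: 35.9
eef_pos: [0.6516, 0.0248, 0.1653]
tcp_rot: [3.141, -0.0, 1.63]
contact_force: [-0.7, 0.6, 0.0]
finger_gap: 0.0601
grasp_force: 0.0
wrist blob [259. 127.] 3637 [649.1  75.8  43.5  42.8   3.3] [177. 155. 103.] z 0.0474
wrist blob [259. 201.] 3098 [652.3  19.9  43.5  45.    3.3] [176. 154. 102.] z 0.0473
turn -0.0 shift [ -4.2   0.2 109.2] tilt [ 0.001  0.    -1.   ] F [0.4 0.4 0.3] gap 0.0599 t 36.0
tray rim scene [425.8 308.3 220.1 140.8  80.3]
[429.3 307.9 223.4 150.   80.9]
tray rim top [429.3 355.5 117.  135.5  80.5]
floor z 0.005282369253490904
```

View pics/w6.png

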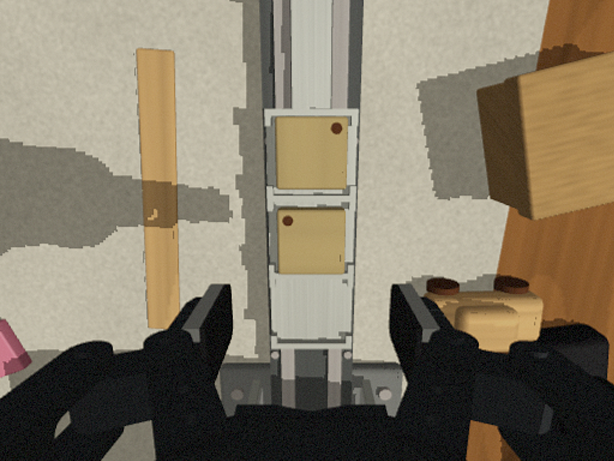

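Both tags are still flat in their nests, at (259,127) and (259,201) px, and the carrier is out. Picking tag2.

```bash
python3 -m handwheel '[[60,-4.5,0,10,0,0,0],[60,0,0,30,0,0,0],[60,0,0,30,0,0,0],[60,0,0,25,0,0,0],[60,0,0,12,0,0,0],[60,0,0,2,0,0,0],[60,0,0,0,0,0,0],[60,0,0,0,0,0,0]]';python3 -c "
from h import *
go(.6522,.0208,.055,np.radians(93.4))"
```

```text
time: 36.77
eef_pos: [0.6527, 0.0206, 0.0573]
tcp_rot: [3.139, 0.0, 1.632]
contact_force: [-0.0, 0.4, 0.5]
finger_gap: 0.0603
grasp_force: 0.0
turn 0.002 shift [ 0.2 -0.5  2.3] tilt [ 0.002 -0.    -1.   ] F [-0.   0.4  0.5] gap 0.0603 t 36.8
```

```bash
python3 -m handwheel '[[60,0,-0.5,2,0,0,0],[60,0,0,0,0,0,0],[30,0,0,0,0,0,0],[30,0,0,0,0,0,0],[30,0,0,0,0,0,0],[30,0,0,0,0,0,0],[30,0,0,0,0,0,0]]' 40; python3 -m handwheel '[[30,0,0,-10,0,0,0],[30,0,0,-30,0,0,0],[30,0,0,-40,0,0,0],[30,0,0,-30,0,0,0.06],[30,0,0,0,0,0,0.06],[30,0,0,0,0,0,0.06],[30,0,0,0,0,0,0.05],[30,0,0,0,0,0,0]]'; python3 -c "
from h import *
go(.418,.2715,.15,np.radians(80.2))"
```

```text
time: 37.35
eef_pos: [0.6519, 0.0205, 0.0548]
tcp_rot: [3.14, 0.0, 1.632]
contact_force: [-1.2, -0.2, 6.0]
finger_gap: 0.0428
grasp_force: 41.2
time: 38.02
eef_pos: [0.6513, 0.0206, 0.1643]
tcp_rot: [3.141, -0.0, 1.4]
contact_force: [-0.3, -0.0, -0.1]
finger_gap: 0.0427
grasp_force: 40.7
turn -0.0 shift [ 207.5 -272.6   14.3] tilt [ 0. -0. -1.] F [-0.3 -0.  -0.1] gap 0.0427 t 38.0
```

```bash
python3 -m handwheel '[[30,18,-23,0,0,0,0],[30,24,-31,0,0,0,0],[30,24,-31,0,0,0,0],[30,24,-31,0,0,0,0],[30,24,-31,0,0,0,0],[30,24,-31,0,0,0,0],[30,24,-31,0,0,0,0],[30,24,-31,0,0,0,0],[30,21.5,-32.5,0,0,0,0],[30,0,0,0,0,0,0],[30,0,0,0,0,0,0]]'; python3 look.py wrist 0 .33 .52 .3 .45 w7; python3 -c "
from h import *
go(.418,.2715,.025,np.radians(80.2))"
```

```text
time: 38.93
eef_pos: [0.4162, 0.2723, 0.1641]
tcp_rot: [3.141, -0.0, 1.407]
contact_force: [0.6, 0.4, 0.2]
finger_gap: 0.0426
grasp_force: 40.8
wrist blob [266.  28.] 1501 [431.5 367.1  93.7 127.8  80.2] [92. 71. 45.] z 0.0138
wrist blob [182. 122.] 299 [363.  334.8  70.4   3.2  80.3] [145. 114.  71.] z 0.0139
turn 0.005 shift [  0.2   0.8 139. ] tilt [ 0.001  0.    -1.   ] F [ 0.5 -0.4 -0.3] gap 0.043 t 39.0
```

View pics/w7.png

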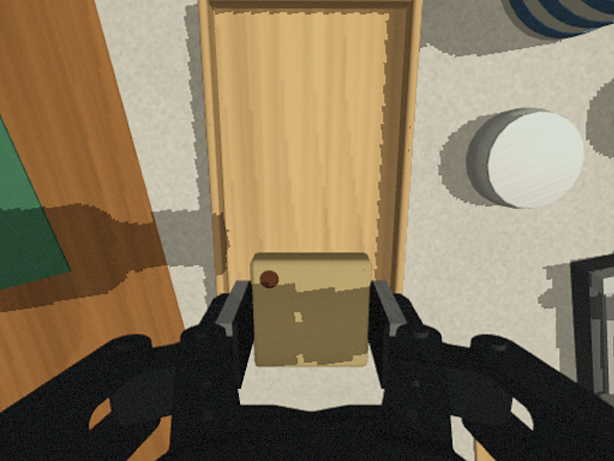

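```bash
python3 - <<'E'
from h import *
p=viewer.read_camera("wrist"); C=cloud(p)
for u,v,z in [(258,322,0.0),(258,322,.006),(258,5,.026),(168,60,.026),(348,60,.026),(176,180,.026),(338,180,.026)]: print((u,v),w(p,u,v,z).round(4),C[v,u].round(3))
E
```

```text
(258, 322) [0.3925 0.127  0.    ] [ 0.392  0.127 -0.   ]
(258, 322) [0.3932 0.1314 0.006 ] [ 0.392  0.127 -0.   ]
(258, 5) [0.4398 0.4062 0.026 ] [0.441 0.411 0.008]
(168, 60) [0.3671 0.381  0.026 ] [0.367 0.381 0.024]
(348, 60) [0.5002 0.3586 0.026 ] [0.507 0.361 0.001]
(176, 180) [0.3517 0.2903 0.026 ] [0.352 0.29  0.025]
(338, 180) [0.4832 0.268  0.026 ] [ 0.489  0.261 -0.   ]
```

The view shows the tray's long walls on either side of the held tag, at columns 172 and 343, with clear floor ahead. The placing spot lies well inside.

```bash
python3 -m handwheel '[[30,0,0,15,0,0,0],[30,0,0,30,0,0,0],[30,0,0,35,0,0,0],[30,0,0,30,0,0,0],[30,0,0,15,0,0,0],[30,0,0,6,0,0,0],[30,0,0,3,0,0,0],[30,0,0,2,0,0,0],[30,0,0,0,0,0,0],[30,0,0,0,0,0,0]]'
```

```text
time: 39.87
eef_pos: [0.4186, 0.2712, 0.0289]
tcp_rot: [3.14, -0.001, 1.402]
contact_force: [-0.4, 0.1, -0.2]
finger_gap: 0.0428
grasp_force: 40.8
```

```bash
python3 -m handwheel '[[30,0,0,2,0,0,0],[30,0,0,1.5,0,0,0],[30,0,0,1,0,0,0],[30,0,0,0,0,0,0],[30,0,0,0,0,0,0]]'; python3 -m handwheel '[[50,0,0,0,0,0,0],[58,0,0,0,0,0,0],[58,0,0,0,0,0,0],[58,0,0,-10,0,0,0],[58,0,0,-30,0,0,0],[58,0,0,-35,0,0,0],[58,0,0,-35,0,0,0],[58,0,0,-26,0,0,-0.05],[58,0,0,0,0,0,-0.08],[58,0,0,0,0,0,-0.1],[58,0,0,0,0,0,0],[58,0,0,0,0,0,0]]';python3 look.py wrist .006 .36 .48 .22 .33; python3 -c "
from h import *
go(.649,.0745,.155,np.radians(93.5))"
```

```text
time: 40.28
eef_pos: [0.4182, 0.2713, 0.0247]
tcp_rot: [3.14, -0.001, 1.402]
contact_force: [-3.7, -1.7, 12.9]
finger_gap: 0.0428
grasp_force: 42.2
time: 41.28
eef_pos: [0.4174, 0.271, 0.1594]
tcp_rot: [3.141, -0.0, 1.629]
contact_force: [-0.5, -0.1, -0.2]
finger_gap: 0.058
grasp_force: 0.0
wrist blob [259. 188.] 2630 [418.  270.8  44.1  43.6  80.4] [176. 155. 102.] z 0.0173
wrist blob [325. 215.] 476 [476.5 249.7  63.9   7.6  80.5] [88. 68. 44.] z 0.0226
turn -0.003 shift [-210.2  219.3    4.1] tilt [-0. -0. -1.] F [-0.1 -0.6 -0.4] gap 0.0583 t 41.3
```

Tag2 lies flat in the tray, its top at 17 mm as it should be. Back for tag1.

```bash
python3 -m handwheel '[[60,-18,19,0,0,0,0],[60,-24,25,0,0,0,0],[60,-24,25,0,0,0,0],[60,-24,25,0,0,0,0],[60,-24,25,0,0,0,0],[60,-24,25,0,0,0,0],[60,-24,25,0,0,0,0],[60,-24,25,0,0,0,0],[60,-24,25,0,0,0,0],[60,0,0,0,0,0,0],[60,0,0,0,0,0,0],[60,0,0,0,0,0,0]]'; python3 look.py wrist .036 .6 .7 -.06 .13; python3 -c "
from h import *
go(.6487,.0745,.055,np.radians(93.5))"
```

```text
time: 42.33
eef_pos: [0.6483, 0.075, 0.1585]
tcp_rot: [-3.14, -0.001, 1.63]
contact_force: [-0.5, 0.4, -0.2]
finger_gap: 0.0598
grasp_force: 0.0
wrist blob [260. 195.] 3308 [649.   76.7  43.5  43.3   3.3] [171. 149.  98.] z 0.0473
turn -0.001 shift [ -1.    0.5 103.9] tilt [-0.001  0.    -1.   ] F [-0.7  0.5  0.9] gap 0.0604 t 42.4
```

```bash
python3 -m handwheel '[[60,0,0.5,10,0,0,0],[60,0,0,30,0,0,0],[60,0,0,30,0,0,0],[60,0,0,20,0,0,0],[60,0,0,10,0,0,0],[60,0,0,2,0,0,0],[60,0,0,0,0,0,0],[60,0,0,0,0,0,0]]';python3 -c "
from h import *
go(.649,.0752,.055,np.radians(93.4))"
```

```text
time: 43.05
eef_pos: [0.6502, 0.075, 0.0588]
tcp_rot: [3.139, 0.0, 1.632]
contact_force: [-0.3, 0.3, 0.6]
finger_gap: 0.0604
grasp_force: 0.0
turn 0.002 shift [ 0.3 -1.2  3.8] tilt [ 0.002 -0.    -1.   ] F [-0.3  0.3  0.6] gap 0.0604 t 43.0
```

```bash
python3 -m handwheel '[[60,0,-1.2,3,0,0,0],[60,0,0,0.5,0,0,0],[30,0,0,0,0,0,0],[30,0,0,0,0,0,0],[30,0,0,0,0,0,0],[30,0,0,0,0,0,0],[30,0,0,0,0,0,0]]' 40; python3 -m handwheel '[[30,0,0,-10,0,0,0],[30,0,0,-30,0,0,0],[30,0,0,-40,0,0,0],[30,0,0,-30,0,0,0.06],[30,0,0,0,0,0,0.06],[30,0,0,0,0,0,0.06],[30,0,0,0,0,0,0.05],[30,0,0,0,0,0,0]]'; python3 -c "
from h import *
go(.430,.3405,.15,np.radians(80.2))"
```

```text
time: 43.63
eef_pos: [0.6487, 0.0746, 0.0545]
tcp_rot: [3.14, 0.0, 1.632]
contact_force: [-0.9, 0.6, 5.7]
finger_gap: 0.043
grasp_force: 41.1
time: 44.3
eef_pos: [0.6482, 0.0747, 0.1642]
tcp_rot: [3.141, -0.0, 1.399]
contact_force: [-0.7, 0.7, -1.0]
finger_gap: 0.0429
grasp_force: 40.8
turn -0.0 shift [ 224.8 -260.3   14.2] tilt [ 0.  0. -1.] F [-0.7  0.7 -1. ] gap 0.0429 t 44.3
```

```bash
python3 -m handwheel '[[30,18,-20,0,0,0,0],[30,26,-30,0,0,0,0],[30,26,-30,0,0,0,0],[30,26,-30,0,0,0,0],[30,26,-30,0,0,0,0],[30,26,-30,0,0,0,0],[30,26,-30,0,0,0,0],[30,26,-30,0,0,0,0],[30,25,-30,0,0,0,0],[30,0,0,0,0,0,0],[30,0,0,0,0,0,0]]'; python3 -c "
from h import *
go(.430,.3405,.035,np.radians(80.2))"
```

```text
time: 45.22
eef_pos: [0.4283, 0.3417, 0.1639]
tcp_rot: [3.141, -0.0, 1.407]
contact_force: [1.2, 0.2, -0.6]
finger_gap: 0.0426
grasp_force: 40.8
turn 0.007 shift [ -0.9   1.9 128.9] tilt [ 0.  0. -1.] F [ 1.2  0.2 -0.6] gap 0.0426 t 45.2
```

```bash
python3 -m handwheel '[[30,0,0,15,0,0,0],[30,0,0,30,0,0,0],[30,0,0,35,0,0,0],[30,0,0,30,0,0,0],[30,0,0,15,0,0,0],[30,0,0,6,0,0,0],[30,0,0,3,0,0,0],[30,0,0,2,0,0,0],[30,0,0,0,0,0,0],[30,0,0,0,0,0,0]]'
```

```text
time: 46.05
eef_pos: [0.4308, 0.3405, 0.029]
tcp_rot: [3.14, -0.001, 1.402]
contact_force: [0.2, -0.0, 0.8]
finger_gap: 0.0427
grasp_force: 40.8
```

```bash
python3 -m handwheel '[[30,0,0,2,0,0,0],[30,0,0,1.5,0,0,0],[30,0,0,0.5,0,0,0],[30,0,0,0,0,0,0],[30,0,0,0,0,0,0]]'
```

```text
time: 46.47
eef_pos: [0.4302, 0.3405, 0.0244]
tcp_rot: [3.141, -0.001, 1.402]
contact_force: [-1.4, 0.0, 5.9]
finger_gap: 0.0427
grasp_force: 41.4
```

Tag1 is on the tray floor. Release, rise, back off and check everything.

```bash
python3 -m handwheel '[[50,0,0,0,0,0,0],[58,0,0,0,0,0,0],[58,0,0,0,0,0,0],[58,0,0,-10,0,0,0],[58,0,0,-30,0,0,0],[58,0,0,-35,0,0,0],[58,0,0,-40,0,0,0],[58,0,0,-40,0,0,0],[58,0,0,-40,0,0,0],[58,25,-25,0,0,0,0],[58,35,-35,0,0,0,0],[58,35,-35,0,0,0,0]]'; python3 -m handwheel '[[58,35,-25,0,0,0,0],[58,35,-10,0,0,0,0],[58,0,0,0,0,0,0],[58,0,0,0,0,0,0]]'; python3 look.py top .006 .33 .53 .2 .42; python3 - <<'E'
from h import *
p=viewer.read_camera("top"); save(p,"top9",s=1.5)
print("grip",[(round(m["conf"],2),w(p,*m["position"],.064).round(4)) for m in models.spot_point("carrier_grip",p)], r.observe()["time"])
E
python3 look.py scene .006 .36 .49 .23 .37; python3 look.py top 0 .3 .53 -.2 .13
```

```text
time: 47.47
eef_pos: [0.361, 0.438, 0.2206]
tcp_rot: [3.14, -0.002, 1.399]
contact_force: [0.3, 0.8, -0.1]
finger_gap: 0.0582
grasp_force: 0.0
time: 47.8
eef_pos: [0.3379, 0.5119, 0.2182]
tcp_rot: [-3.141, 0.001, 1.405]
contact_force: [-0.6, -1.0, -0.2]
finger_gap: 0.0582
grasp_force: 0.0
top blob [144. 236.] 283 [429.3 337.7  44.8  43.7  79.5] [148. 122.  69.] z 0.0166
top blob [171. 243.] 283 [417.4 266.2  44.6  43.6  79.6] [148. 123.  70.] z 0.017
grip [(0.57, array([0.6416, 0.1789, 0.064 ]))] 47.95
scene blob [341. 197.] 222 [421.7 270.8  43.9  46.4  80.9] [157.  133.5  91. ] z 0.0176
scene blob [363. 213.] 236 [433.6 341.5  44.2  45.6  80.2] [157. 133.  90.] z 0.0176
top blob [312. 259.] 275 [ 397.7 -102.8   43.6   44.1   24.9] [188.  96. 113.] z 0.0112
top blob [264. 273.] 290 [354.8  20.5  43.4  43.8  33.7] [190.  89.  25.] z 0.0111
```

View pics/top9.png

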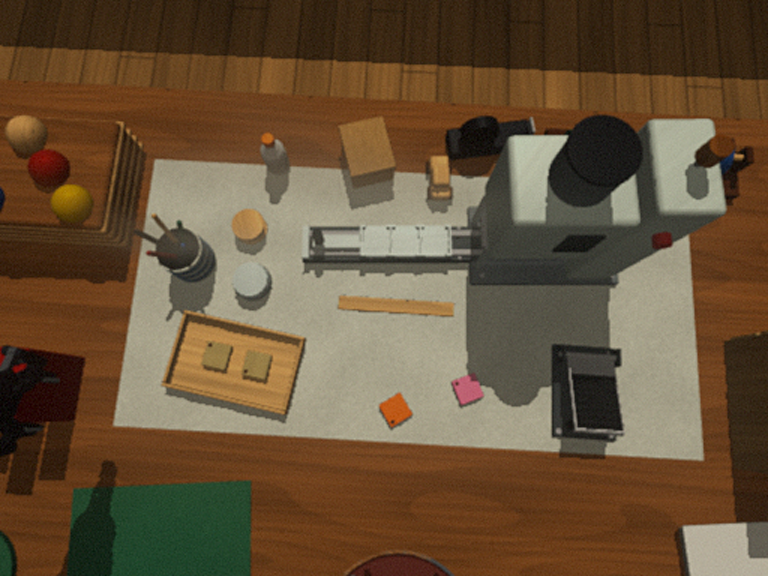

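The final top view shows both tags flat side by side in the tray, at (144,236) and (171,243) px. The carrier is at its load stop, the pedal is up and everything else is where it started.

```bash
python3 -c "
from h import *
print(r.observe()['contact_force'],order.sign_off())"
```

```text
the job is handed in; nothing more can be done
[-0.23509076 -0.45491249  0.95989702] None
```

The job is handed in: both birch tags on the bench (I found only two) went through the press with the pedal pressed to its stop and now lie flat side by side in the tray, the carrier is back at its load stop, and nothing else was moved; the stamp itself doesn't show in the camera pictures.

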